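Slide a returned book through the check-in gate

ROBOT

A 6-joint arm with a two-finger parallel gripper is mounted at the origin on the work surface. World frame = base frame: x ahead of the robot, y to its left, z up, the work surface at z = 0. Lengths are in m, angles in rad, forces in N, time in s.
With the tool pointing down it reaches from about 0.375 to 0.9 m from the base axis. Payload 3.1 kg.
Tool frame: the origin (TCP) lies at the very end of the fingers, on their centre line; the grasp point (between the pads) lies 19 mm behind it; z points along the fingers, y is the direction in which the jaws open and shut (so a half turn about z gives the same grasp; the last joint's range is limited). The gripper opens to 85 mm and grips with 20 to 120 N. Pads are 22 mm wide; open, the fingers measure 114 mm over their backs; the gripper's body (76 mm by 85 mm) begins 54 mm behind the grasp point. The pads swing forward as they close: fully open they stand 13 mm farther back than shut.
Start: joints at [-1.294, 0.527, 1.433, -0, 1.181, -0.178], TCP at [0.275, -0.561, 0.231] pointing down, gripper open.
Joint ranges: [-3.08, 3.08], [-0.75, 2.2], [0.22, 2.44], [-1.43, 4.57], [0, 2.65], [-2.85, 2.85]. Speed limits (rad/s): [2.79, 2.79, 3.14, 3.14, 3.14, 3.14].

INTERFACE

Orientations are given as a unit quaternion [x, y, z, w].
In Python, from station import manip gives the robot as it stands. The module is installed in compiled form; this text tells all that it offers.
- The arm moves only by the tool send_rows, never from a script. Its argument "commands" is a list of rows, each an object with "delta_pos": the shift along the world's x, y, z in cm, a list of three; "yaw": the turn about the world's z in rad. A call has 1 to 10 rows; each row shifts and turns the pose as measured when the row begins; what a row does not reach is not made up. A row lasts 1/8 s, in which the tool goes at most 62.5 mm and 10.7 degrees, less where a joint would pass 70% of its speed; a pose out of reach is approached as far as the arm can. A call is refused whole if a number of a shift passes 6.25 or a number of a turn 0.188, either way. A call with a gripper value outside its range is refused whole. "grip" is the closure, from -1 (fully open) to 1 (shut), set as the call begins (left out, the last holds). The fingers move at their own pace and stop on an object; "force" is the grip in N (left out, the last holds). Time passes only in rows, so rows that do not move let the fingers close. It gives the time, the measured TCP pose, the force and the opening at its end, in the units of the state.
- manip.sense(): the state, without advancing time (a new reading comes with each control period).
- manip.snapshot(name): name is "side" or "top" or "wrist"; returns the picture (400x640x3 uint8, blue, green, red); there is no depth.
- manip.get_calibration(name): a dict with "fx", "fy", "cx", "cy" (pixels), "dist_coeffs" ([k1, k2, p1, p2, k3] as OpenCV has them; the pictures are not rectified), "world_to_cam" (4x4, takes a point from world to camera coordinates); the wrist camera has in their place "mount" (4x4, takes a point from camera to tool coordinates, whose origin is the TCP and whose axes are the flange's). Camera axes: x right, y down, z forward; pixel columns grow to the right and rows downward; lengths in m; the calibration is good to about 2 mm. A picture is of the moment at which its call begins: read the wrist's pose just before it. get_calibration takes no time and is no camera call.
- manip.sign_off(): hands the job in, once; it reports no verdict.
The state is a dict: "t": time; "q": joint angles; "qd": joint speeds; "tau": joint torques, N m; "tcp_pos": TCP position; "tool_rot": TCP orientation; "force": force on the tool from outside, world axes, zero at the start; "ft_torque": the same for the moment, N m; "finger_gap": opening from 0.0 (shut) to 1.0 (fully open).
Only numpy, scipy, OpenCV 4.12 (cv2) and the standard library are available. Lean on these libraries where they do the work, as an engineer would, in place of code of your own. Each camera call takes 0.05 s, during which the arm holds its last target. There are 200 camera calls.

TASK

Check in the returned book, the smaller one lying before the check-in gate: without picking it up, push it flat along the table, lengthwise, through the narrow gap between the gate's two posts until its leading end rests squarely against the stop bar at the far end and it lies wholly on the black reader pad. Leave the mug, hand stamp, large book and tape roll where they are, then take the hand away.

Things in the scene. Friction and masses are not known exactly. Their poses are not given: they have to be found in the camera images.
- book: returned book: the smaller of two closed hardbacks, lying flat, rigid, 150 mm long (x axis) by 110 mm wide (y) by 24 mm thick, 0.2 to 0.45 kg; origin at the centre of its underside. Starts on the robot's right before the gate, up to 0.6 rad askew to the way through and up to 0.17 m to one side of it. Slides on the table at a fingertip's push of 1 to 5 N; either end may lead.
- gate: check-in gate, fixed. Origin on the table, mid-gap; x axis points level along the way through, from entrance to stop bar (roughly world +y, the robot's left), y across the gap. Two grey posts 40 mm high, x = -20 to 20 mm, from |y| = 60 to 125 mm: gap 120 mm, so 5 mm a side for the book. Their ends at the gap are half rounds of 20 mm radius, which help lead the book in.
- gate_stop (a point): middle of the stop bar's near face, at table height, 190 mm along the gate's x axis from its origin. The grey bar is fixed, 190 mm long across the way through, 16 mm deep, 30 mm high. With the book home its leading end touches this face: its centre is at gate x = 115 mm, its trailing end at x = 40 mm, 20 mm clear past the posts.
- gate_pad (a point): centre of the black reader pad, part of the gate, flush with the table (no step): 150 mm wide, from gate x = 20 mm (the posts' exit side) to the stop bar at 190 mm, between two thin flush metal strips. Nothing walls it in at the sides.
- mug: white ceramic mug, 80 mm across, 90 mm high, standing beyond the gate (farther from the robot). Origin at the centre of its underside. To be left alone.
- stamp: dark wooden hand stamp, 34 mm across, 90 mm high, standing upright on the table farther from the robot than the gate. Origin at the centre of its underside. To be left alone.
- atlas: large closed hardback lying flat, 200 mm long (x axis) by 130 by 32 mm thick, far to the robot's right, behind the returned book. Origin at the centre of its underside. To be left alone.
- tape: roll of clear tape lying flat, 90 mm across, 24 mm high, on the robot's left past the stop bar. Origin at the centre of its underside. To be left alone.
There are look-alikes about, which are no part of the job. Leave any purple, red or yellow look-alike of the book alone.

How it is judged:
On the way:
1. the book lies flat and lengthwise in the gap between the posts (x of book in the frame of gate between -0.07 and 0.06 m and y of book in the frame of gate between -0.012 and 0.012 m and angle between the x axis of book and the x axis of gate, either way round below 0.15 rad and height (world z) of book below 0.008 m), for 0.1 s.
At the end, for the whole second after the job is handed in: The book lies still and flat on the reader pad, past the posts: its leading end within 8 mm of the stop bar, its centre within 22 mm of the gate's centre line and its length within 0.1 rad of the way through (x of book in the frame of gate between 0.107 and 0.12 m and y of book in the frame of gate between -0.022 and 0.022 m and angle between the x axis of book and the x axis of gate, either way round below 0.1 rad and height (world z) of book below 0.006 m and angle between book's own z axis and vertical below 0.05 rad and linear speed of book below 0.01 m/s); the robot touches nothing.
It fails at once if the book is lifted off the table or tipped up (height (world z) of book above 0.012 m or angle between book's own z axis and vertical above 0.15 rad).
It fails at once if the mug, stamp, large book or tape roll is pushed away or tipped (distance of any of mug, stamp, atlas, tape from where it was at the start of the episode above 0.02 m or angle between any of mug, stamp's own z axis and vertical above 0.4 rad).
It also fails if it takes over 72 s, if anything falls off the work surface, if the arm or the gripper's body presses on something with over 40 N, if the wrist force passes 120 N, or if a joint passes its speed limit or range.

## Working session

There is one attempt and no reset: what is moved stays moved. The work goes in short steps, Python scripts to look and compute and a tool call to move; the robot and the scene stay as the last step left them, time stands still between calls to the robot, and variables do not carry over. Pictures are saved under pics/ and viewed, about 8 in all and at most 12, crops included, and the job is handed in when it is done.

Besides the shell and the picture viewer there is one more tool, called after "Emit:" by a JSON object that holds its "method" and its "body". send_rows: Moves the arm, as the interface text tells. Its arguments: {"type":"object","properties":{"commands":{"type":"array","items":{"type":"object","properties":{"delta_pos":{"type":"array","items":{"type":"number"}},"yaw":{"type":"number"}}}},"grip":{"type":"number"},"force":{"type":"number"}},"required":["commands"]}

```bash
mkdir -p pics; cat > h.py <<'E'
import numpy as np,cv2
from station import manip
def ground(name,px,z=0.0):
    c=manip.get_calibration(name)
    K=np.array([[c['fx'],0,c['cx']],[0,c['fy'],c['cy']],[0,0,1.]])
    u=cv2.undistortPoints(np.array(px,float).reshape(-1,1,2),K,np.array(c['dist_coeffs'])).reshape(-1,2)
    T=np.linalg.inv(np.array(c['world_to_cam']))
    d=np.c_[u,np.ones(len(u))]@T[:3,:3].T; o=T[:3,3]
    return (o+d*((np.broadcast_to(z,len(u))-o[2])/d[:,2])[:,None])
def project(name,pts):
    c=manip.get_calibration(name)
    K=np.array([[c['fx'],0,c['cx']],[0,c['fy'],c['cy']],[0,0,1.]])
    T=np.array(c['world_to_cam']);r,_=cv2.Rodrigues(T[:3,:3])
    return cv2.projectPoints(np.array(pts,float),r,T[:3,3],K,np.array(c['dist_coeffs']))[0].reshape(-1,2)
E
python3 - <<'E'
from h import *
for n in("top","side"): cv2.imwrite(f"pics/{n}0.png",manip.snapshot(n))
s=manip.sense();print(s['t'],s['tcp_pos'],s['tool_rot'],s['finger_gap'])
for n in("top","side"):print(np.linalg.inv(manip.get_calibration(n)['world_to_cam']).round(3))
E
```

```text
0.1 [ 0.27439002 -0.56082737  0.23044447] [ 9.74256572e-01  2.25439996e-01 -5.13520293e-05 -9.68071408e-04] 1.0026565027630472
[[ 0.031 -0.995  0.098  0.401]
 [-1.    -0.031 -0.002 -0.05 ]
 [ 0.005 -0.098 -0.995  1.349]
 [ 0.     0.     0.     1.   ]]
[[-0.994 -0.079  0.077  0.473]
 [-0.108  0.564 -0.818  0.74 ]
 [ 0.021 -0.822 -0.569  0.588]
 [ 0.     0.     0.     1.   ]]
```

View pics/top0.png

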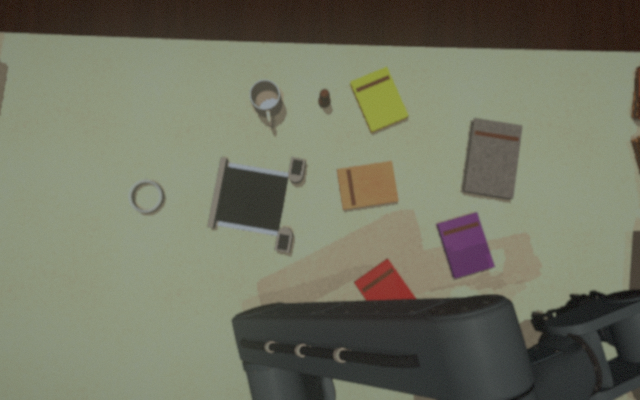

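View pics/side0.png

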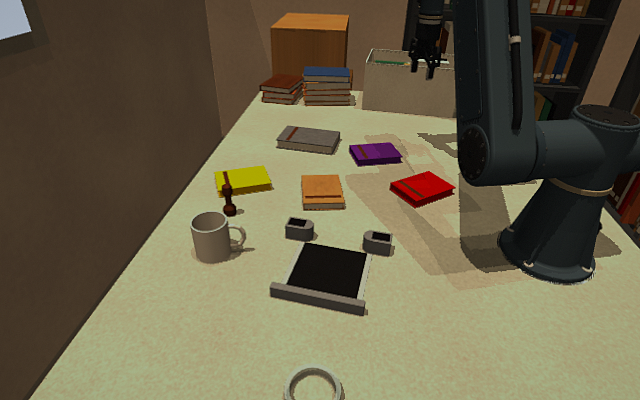

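In the top view the gate lies at about (250,197) and opens to the right. The book candidates are orange (367,186), yellow (379,99), purple (465,245), red (385,280) and the grey atlas (492,158). I choose orange, because the other colours are look-alikes or the atlas. The next step is a close crop to check that.

```bash
python3 - <<'E'
from h import *
a=cv2.imread("pics/top0.png")[140:260,200:410]
cv2.imwrite("pics/c0.png",cv2.resize(a,None,fx=3.8,fy=3.8,interpolation=cv2.INTER_CUBIC))
E
```

```text
(no output)
```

View pics/c0.png

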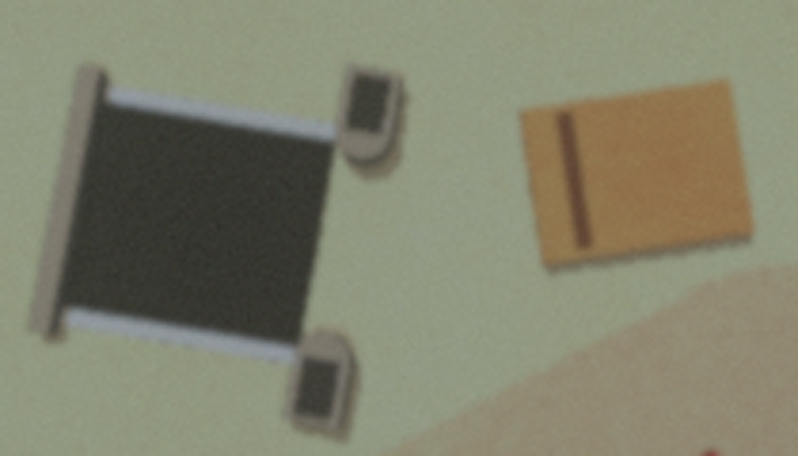

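The crop shows one orange book, corners at about (520,108), (728,80), (752,238), (545,268). The gate is skewed slightly clockwise, with black pad corners (335,140) and (302,345). Next I turn these into world positions.

```bash
cat >> h.py <<'E'
from scipy.optimize import least_squares
def book_pose(img,name="top"):
    hsv=cv2.cvtColor(img,cv2.COLOR_BGR2HSV)
    m=cv2.inRange(hsv,(8,110,90),(19,255,255)); m=cv2.morphologyEx(m,cv2.MORPH_CLOSE,np.ones((9,9)))
    n,l,st,_=cv2.connectedComponentsWithStats(m); i=1+np.argmax(st[1:,4])
    cn=max(cv2.findContours((l==i).astype(np.uint8),0,cv2.CHAIN_APPROX_NONE)[0],key=len).reshape(-1,2)
    w=ground(name,cn,0.024)[:,:2]
    (c,(a,b),_)=r=cv2.minAreaRect((w*1000).astype(np.float32)); bx=cv2.boxPoints(r)/1000
    e=bx[1]-bx[0];f=bx[2]-bx[1]; e=e if np.linalg.norm(e)>np.linalg.norm(f) else f
    ang=np.arctan2(e[1],e[0])%np.pi
    return np.array(c)/1000,ang,(a,b),st[i,4]
E
python3 - <<'E'
from h import *
f=lambda p:np.array(p)/3.8+[200-.37,140-.37]
print("book crop",ground("top",f([(520,108),(728,80),(752,238),(545,268)]),.024).round(4))
print(book_pose(cv2.imread("pics/top0.png")))
P=ground("top",f([(335,140),(302,345),(108,96),(335,133),(66,317),(297,353)]))[:,:2]
print("pad",P.round(4),np.linalg.norm(P[0]-P[1]))
for a,b in((2,3),(4,5)):
    d=P[a]-P[b];print("strip ang",np.arctan2(d[1],d[0]))
# bar top: ends, near face top edge (z=.03)
B=ground("top",f([(104,68),(54,337),(80,64),(30,330)]),.03)[:,:2];print("bar",B.round(4),np.linalg.norm(B[0]-B[1]),np.linalg.norm(B[0]-B[2]))
Q=ground("top",f([(372,103),(318,382)]),.04)[:,:2];print("post inset",Q.round(4))
# post inner tips (z=.04)
Q=ground("top",f([(366,163),(328,328)]),.04)[:,:2];print("post tips",Q.round(4),np.linalg.norm(Q[0]-Q[1]),Q.mean(0))
E
```

```text
book crop [[ 0.5957 -0.0911  0.024 ]
 [ 0.6202 -0.2374  0.024 ]
 [ 0.5088 -0.2561  0.024 ]
 [ 0.4833 -0.1117  0.024 ]]
(array([ 0.55241431, -0.17404854]), np.float32(1.7514771), (105.70210266113281, 144.0430145263672), np.int32(2096))
pad [[0.5719 0.0399]
 [0.4249 0.0578]
 [0.5985 0.2036]
 [0.5769 0.0401]
 [0.4397 0.2255]
 [0.4192 0.0611]] 0.14806299108697707
strip ang 1.4394353616471511
strip ang 1.4466837025779025
bar [[0.6139 0.2017]
 [0.4248 0.2269]
 [0.6162 0.2186]
 [0.4291 0.2437]] 0.1907812744685082 0.017069317247998587
post inset [[0.5936 0.0125]
 [0.3993 0.0427]]
post tips [[0.5514 0.0152]
 [0.4364 0.0372]] 0.11711551562871608 [0.49392666 0.02618924]
```

The sizes match: book about 148×112 mm, bar 191 mm, gap 117 mm.
- **Gate:** origin about (0.4946, 0.0262), heading about 1.440.
- **Book:** (0.5524, -0.174), angle 1.7515. That is gate x -0.19, y -0.083, skew +0.31.

The plan is to push the book's far long side with both fingertips while turning it square onto the centreline, then push its trailing end.

Emit:
{"method": "send_rows", "body": {"commands": [{"delta_pos":[3.6,4.0,0],"yaw":-0.027},{"delta_pos":[3.6,4.0,0],"yaw":-0.027},{"delta_pos":[3.6,4.0,0],"yaw":-0.027},{"delta_pos":[3.6,4.0,0],"yaw":-0.027},{"delta_pos":[3.6,4.0,0],"yaw":-0.027},{"delta_pos":[3.6,4.0,0],"yaw":-0.027},{"delta_pos":[3.6,4.0,0],"yaw":-0.027},{"delta_pos":[3.6,4.0,0],"yaw":-0.027},{"delta_pos":[3.6,4.0,0],"yaw":-0.027},{"delta_pos":[3.6,4.0,0],"yaw":-0.027}], "grip": 0.0, "force": 40}}

```text
t: 1.35
tcp_pos: [0.6393, -0.1501, 0.2256]
tool_rot: [0.997, 0.083, -0.002, -0.003]
force: [-0.2, -1.2, 0.8]
finger_gap: 0.503
```

Emit:
{"method": "send_rows", "body": {"commands": [{"delta_pos":[-0.2,-0.8,-2],"yaw":0.015},{"delta_pos":[0,0,-5],"yaw":0},{"delta_pos":[0,0,-5],"yaw":0},{"delta_pos":[0,0,-5],"yaw":0},{"delta_pos":[0,0,-2],"yaw":0},{"delta_pos":[0,0,-1],"yaw":0},{"delta_pos":[0,0,0],"yaw":0}]}}

```text
t: 2.22
tcp_pos: [0.6394, -0.1519, 0.018]
tool_rot: [0.995, 0.095, -0.002, -0.003]
force: [0.1, -0.1, -0.5]
finger_gap: 0.502
```

```bash
python3 - <<'E'
from h import *
a=manip.snapshot("side");cv2.imwrite("pics/s1.png",cv2.resize(a[130:270,180:420],None,fx=3.3,fy=3.3,interpolation=cv2.INTER_CUBIC))
s=manip.sense();print(s['t'],s['tcp_pos'],s['tool_rot'],s['force'])
E
```

```text
2.275 [ 0.63996247 -0.1521377   0.01877833] [ 9.95450753e-01  9.52299981e-02 -9.86807968e-04 -2.84121566e-03] [ 0.23126827  0.54809911 -1.38060208]
```

View pics/s1.png

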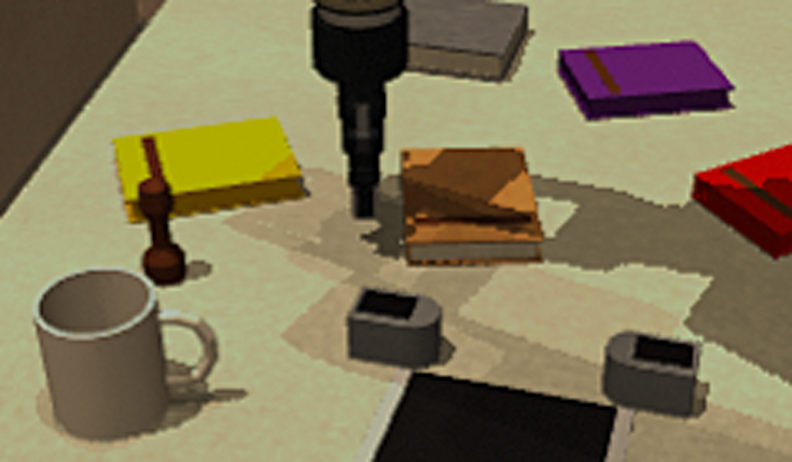

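The fingers stand clear on the far side of the orange book: tips at (362,215) in the crop, book's far edge at x≈405. Next I lower them and push toward the robot while turning.

Emit:
{"method": "send_rows", "body": {"commands": [{"delta_pos":[0,-0.6,-1.1],"yaw":-0.01},{"delta_pos":[-0.7,-0.13,-0.1],"yaw":0},{"delta_pos":[-0.7,-0.13,0],"yaw":0},{"delta_pos":[-0.7,-0.13,0],"yaw":0},{"delta_pos":[-0.7,-0.13,0],"yaw":0},{"delta_pos":[-0.7,-0.13,0],"yaw":-0.02},{"delta_pos":[-0.7,-0.13,0],"yaw":-0.04},{"delta_pos":[-0.7,-0.1,0],"yaw":-0.04},{"delta_pos":[-0.7,-0.1,0],"yaw":-0.04}]}}

```text
t: 3.4
tcp_pos: [0.5841, -0.1709, 0.0104]
tool_rot: [1.0, 0.015, 0.004, 0.0]
force: [0.9, -0.7, -0.4]
finger_gap: 0.5
```

```bash
cat >> h.py <<'E'
O=np.array([0.4946,0.0262]);TH=1.440
u=np.array([np.cos(TH),np.sin(TH)]);v=np.array([-u[1],u[0]])
def gf(p): d=np.array(p)[:2]-O; return np.round([d@u,d@v],4)
def report(img=None,n="top"):
    s=manip.sense();q=s['tool_rot'];print("t",s['t'],"tcp",s['tcp_pos'].round(4) if hasattr(s['tcp_pos'],'round') else s['tcp_pos'],"gate",gf(s['tcp_pos']),"toolx",round(2*np.arctan2(q[1],q[0]),3),"F",np.round(s['force'],1))
    c,a,sz,ar=book_pose(img if img is not None else manip.snapshot(n),n);print(n,"book",c.round(4),"gate",gf(c),"rel ang",round(a-TH,3),sz,ar)
E
python3 - <<'E'
from h import *
a=manip.snapshot("top");cv2.imwrite("pics/t2.png",a);report(a);report(None,"side")
E
```

```text
t 3.45 tcp [ 0.5829 -0.1708  0.0103] gate [-0.1838 -0.1132] toolx 0.03 F [-0.  -0.8  0.7]
top book [ 0.8234 -0.8903] gate [-0.8658 -0.4455] rel ang 1.676 (18.394681930541992, 135.08473205566406) 141
t 3.45 tcp [ 0.5829 -0.1708  0.0103] gate [-0.1838 -0.1132] toolx 0.03 F [-0.  -0.8  0.7]
side book [ 1.0666 -2.6037] gate [-2.5329 -0.9101] rel ang 0.399 (1709.77783203125, 4139.90673828125) 8604
```

```bash
python3 - <<'E'
from h import *
a=manip.snapshot("side");cv2.imwrite("pics/s2.png",cv2.resize(a[150:270,240:400],None,fx=5,fy=5,interpolation=cv2.INTER_CUBIC))
E
```

```text
(no output)
```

View pics/s2.png

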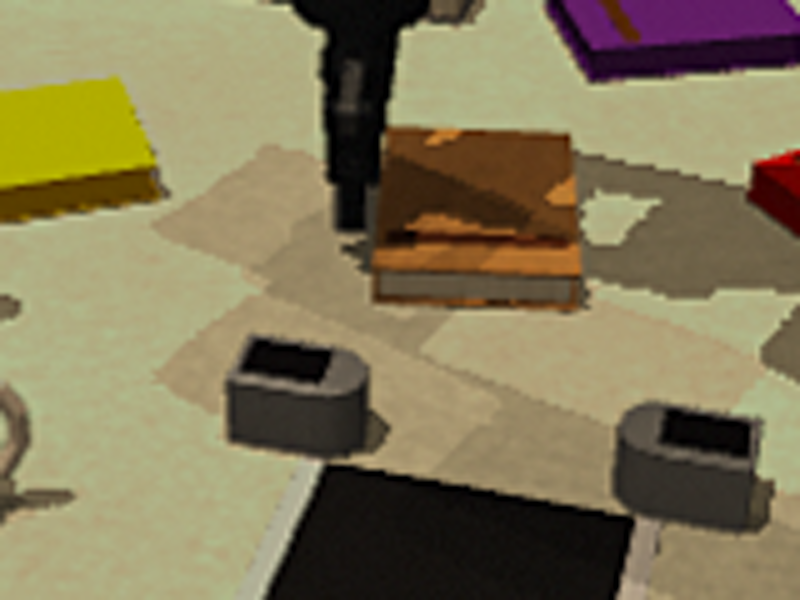

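The front finger at (350,225) in the crop is against the far long side, and the book has moved and turned. Its top corners are at (378,272), (580,275), (570,132) and (390,127).

```bash
cat >> h.py <<'E'
def from4(px,name="side"):  # order: FL(far,lead) FR(near,lead) BR BL
    P=ground(name,px,.024)[:,:2]; c=P.mean(0); L=(P[0]+P[1]-P[2]-P[3])/2; W=(P[0]+P[3]-P[1]-P[2])/2
    print("book",c.round(4),"gate",gf(c),"rel ang",round(np.arctan2(L[1],L[0])-TH,3),"size",np.linalg.norm(L).round(4),np.linalg.norm(W).round(4)); return c
E
python3 - <<'E'
from h import *
from4(np.array([(378,272),(580,275),(570,132),(390,127)])/5+[240-.4,150-.4])
print(ground("side",np.array([(350,228)])/5+[240-.4,150-.4],.012))
# gate seen from the side camera: black pad corners and bar
E
```

```text
book [ 0.5161 -0.1745] gate [-0.1962 -0.0475] rel ang 0.202 size 0.153 0.1066
[[ 0.58610781 -0.15133192  0.012     ]]
```

Emit:
{"method": "send_rows", "body": {"commands": [{"delta_pos":[-0.7,-0.05,-0.2],"yaw":-0.04},{"delta_pos":[-0.7,0,-0.1],"yaw":-0.04},{"delta_pos":[-0.7,0,0],"yaw":-0.04},{"delta_pos":[-0.7,0.05,0],"yaw":-0.03},{"delta_pos":[-0.7,0.09,0],"yaw":-0.01},{"delta_pos":[-0.7,0.09,0],"yaw":0}]}}

```text
t: 4.3
tcp_pos: [0.5446, -0.1712, 0.0092]
tool_rot: [0.998, -0.069, 0.009, 0.003]
force: [2.0, 0.1, 1.1]
finger_gap: 0.501
```

```bash
python3 - <<'E'
from h import *
report()
E
```

```text
t 4.3 tcp [ 0.5446 -0.1712  0.0092] gate [-0.1892 -0.0753] toolx -0.137 F [2.  0.1 1.1]
top book [ 0.8252 -0.8944] gate [-0.8696 -0.4478] rel ang 1.591 (15.914074897766113, 126.15156555175781) 113
```

Emit:
{"method": "send_rows", "body": {"commands": [{"delta_pos":[-0.5,0.06,0],"yaw":0.003},{"delta_pos":[-0.4,0.05,0],"yaw":0.003},{"delta_pos":[0,0,0],"yaw":0}]}}

```text
t: 4.72
tcp_pos: [0.5331, -0.1694, 0.009]
tool_rot: [0.998, -0.065, 0.007, 0.003]
force: [1.4, -0.9, 1.7]
finger_gap: 0.503
```

Emit:
{"method": "send_rows", "body": {"commands": [{"delta_pos":[2.0,-0.2,0],"yaw":0},{"delta_pos":[0,0,4],"yaw":0.0},{"delta_pos":[0,-2,5],"yaw":0.18},{"delta_pos":[0,-5,0],"yaw":0.18},{"delta_pos":[-2,-5,0],"yaw":0.18},{"delta_pos":[-3,-4,0],"yaw":0.18},{"delta_pos":[-3,0,0],"yaw":0.18},{"delta_pos":[-3,0,0],"yaw":0.18},{"delta_pos":[0,0,0],"yaw":0.18},{"delta_pos":[0,0,0],"yaw":0.18}]}}

```text
t: 5.98
tcp_pos: [0.4255, -0.3244, 0.095]
tool_rot: [0.78, 0.626, -0.007, -0.009]
force: [-0.3, 1.3, 0.5]
finger_gap: 0.498
```

```bash
python3 - <<'E'
from h import *
a=manip.snapshot("top");report(a)
b=manip.snapshot("side")
A=cv2.resize(a[140:270,200:440],(800,433),interpolation=cv2.INTER_CUBIC)
cv2.imwrite("pics/t3.png",A)
cv2.imwrite("pics/s3full.png",b)
E
```

```text
t 6.025 tcp [ 0.4252 -0.3239  0.0948] gate [-0.3562  0.0232] toolx 1.358 F [-0.5  0.8 -0.2]
top book [ 0.4976 -0.1165] gate [-0.141  -0.0215] rel ang 0.803 (68.5464859008789, 135.27752685546875) 680
```

View pics/t3.png

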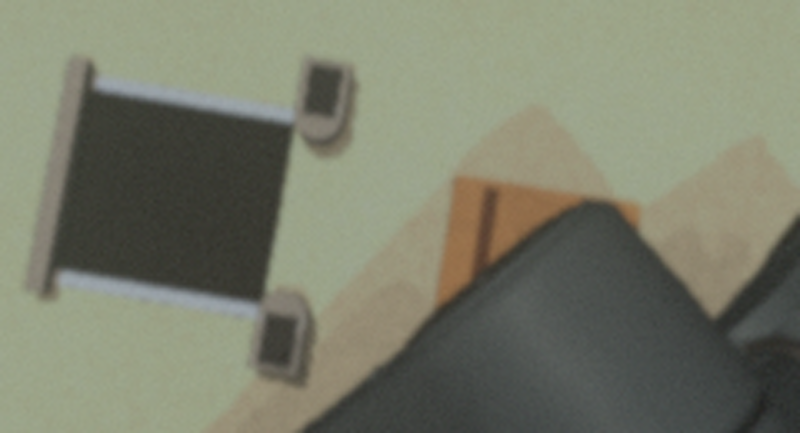

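The book's far edge is visible from (455,177) to (640,206), and its leading edge from (455,177) to (437,303). It looks parallel to the gate. I'll compute its exact pose.

```bash
python3 - <<'E'
from h import *
P=ground("top",np.array([(455,177),(640,206),(437,303)])/3.3333+[200-.35,140-.35],.024)[:,:2]
print([gf(p) for p in P]); d=P[0]-P[1];print(np.arctan2(d[1],d[0])-TH, np.linalg.norm(d))
d=P[0]-P[2];print("lead edge", np.arctan2(d[1],d[0])-TH+np.pi/2)
E
```

```text
[array([-0.1128, -0.0497]), array([-0.2623, -0.0506]), array([-0.1145,  0.0518])]
0.005589536912422144 0.14945990580972598
lead edge 0.017169723793627245
```

The book is at gate x -0.187, y +0.005, skew about 0.01 rad. Next I get behind the trailing end and push with a slight steer of -5 mm.

Emit:
{"method": "send_rows", "body": {"commands": [{"delta_pos":[2.4,4.5,0],"yaw":0.08},{"delta_pos":[0,0,0],"yaw":0},{"delta_pos":[0,0,-4],"yaw":0},{"delta_pos":[0,0,-3],"yaw":0},{"delta_pos":[0,0,-1],"yaw":0},{"delta_pos":[0,0,-0.5],"yaw":0},{"delta_pos":[0,0,0],"yaw":0}]}}

```text
t: 6.95
tcp_pos: [0.4495, -0.2787, 0.0081]
tool_rot: [0.761, 0.649, -0.008, -0.01]
force: [0.8, -0.4, -0.0]
finger_gap: 0.5
```

```bash
python3 - <<'E'
from h import *
report()
E
```

```text
t 6.95 tcp [ 0.4495 -0.2787  0.0081] gate [-0.3082  0.005 ] toolx 1.412 F [ 0.8 -0.4 -0. ]
top book [ 0.8234 -0.8903] gate [-0.8658 -0.4455] rel ang 1.676 (18.394681930541992, 135.08473205566406) 181
```

Emit:
{"method": "send_rows", "body": {"commands": [{"delta_pos":[0.09,0.7,0],"yaw":0.02},{"delta_pos":[0.09,0.7,0],"yaw":0.01},{"delta_pos":[0.09,0.7,0],"yaw":0},{"delta_pos":[0.09,0.7,0],"yaw":0},{"delta_pos":[0.1,0.7,0],"yaw":0},{"delta_pos":[0.13,0.7,0],"yaw":0},{"delta_pos":[0.13,0.7,0],"yaw":0},{"delta_pos":[0.13,0.7,0],"yaw":0},{"delta_pos":[0.13,0.7,0],"yaw":0},{"delta_pos":[0.13,0.7,0],"yaw":0}]}}

```text
t: 8.25
tcp_pos: [0.4632, -0.2063, 0.0106]
tool_rot: [0.75, 0.661, -0.008, -0.006]
force: [0.6, -2.2, -0.5]
finger_gap: 0.495
```

```bash
python3 - <<'E'
from h import *
report()
a=manip.snapshot("side");cv2.imwrite("pics/s4.png",cv2.resize(a[150:310,260:420],None,fx=3.75,fy=3.75,interpolation=cv2.INTER_CUBIC))
E
```

```text
t 8.25 tcp [ 0.4632 -0.2063  0.0106] gate [-0.2346  0.0008] toolx 1.445 F [ 0.6 -2.2 -0.5]
top book [ 0.8265 -0.8949] gate [-0.8699 -0.4492] rel ang 1.582 (15.907588005065918, 128.97900390625) 106
```

View pics/s4.png

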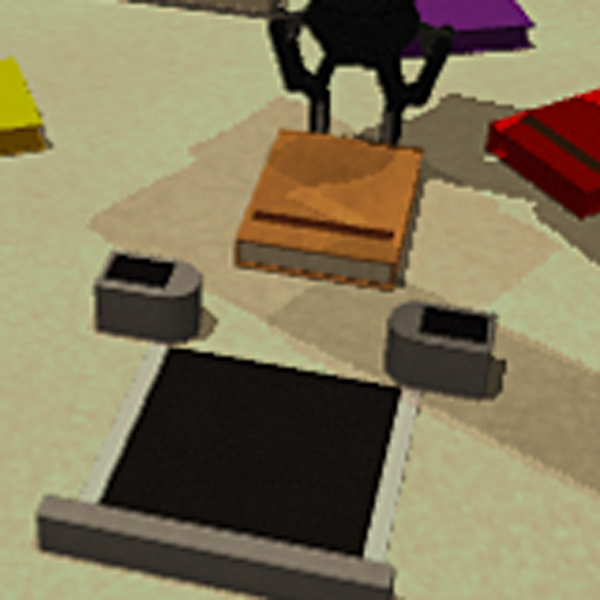

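The side view shows the book square to the gate. Its top corners are at (238,240), (405,263), (422,150), (282,130), and the inner post tops are at about (200,275) and (388,322). I'll measure both from this one camera.

```bash
python3 - <<'E'
from h import *
f=lambda p:np.array(p)/3.75+[260-.37,150-.37]
from4(f([(238,240),(405,263),(422,150),(282,130)]))
Q=ground("side",f([(200,275),(388,322)]),.04);print("tips",[gf(q) for q in Q])
P=ground("side",f([(165,348),(402,388)]));print("pad corners",[gf(q) for q in P])
E
```

```text
book [ 0.4745 -0.1195] gate [-0.1471  0.0009] rel ang 0.028 size 0.1479 0.1102
tips [array([-0.0055, -0.0634]), array([0.0106, 0.0595])]
pad corners [array([ 0.0237, -0.0784]), array([0.0227, 0.0735])]
```

Emit:
{"method": "send_rows", "body": {"commands": [{"delta_pos":[0.13,0.7,-0.1],"yaw":-0.005},{"delta_pos":[0.13,0.7,-0.1],"yaw":-0.005},{"delta_pos":[0.13,0.7,0],"yaw":-0.005},{"delta_pos":[0.13,0.7,0],"yaw":0},{"delta_pos":[0.13,0.7,0],"yaw":0},{"delta_pos":[0.12,0.7,0],"yaw":0},{"delta_pos":[0.1,0.7,0],"yaw":0},{"delta_pos":[0.09,0.7,0],"yaw":0}]}}

```text
t: 9.35
tcp_pos: [0.4744, -0.1478, 0.0092]
tool_rot: [0.755, 0.655, -0.008, -0.005]
force: [0.4, -2.6, 1.7]
finger_gap: 0.503
```

```bash
python3 - <<'E'
from h import *
report()
a=manip.snapshot("side");cv2.imwrite("pics/s5.png",cv2.resize(a[180:310,260:400],None,fx=4.5,fy=4.5,interpolation=cv2.INTER_CUBIC))
E
```

```text
t 9.35 tcp [ 0.4744 -0.1478  0.0092] gate [-0.1751 -0.0026] toolx 1.429 F [ 0.4 -2.6  1.7]
top book [ 0.8339 -0.8918] gate [-0.8659 -0.4561] rel ang 1.676 (15.794772148132324, 108.4650650024414) 101
```

View pics/s5.png

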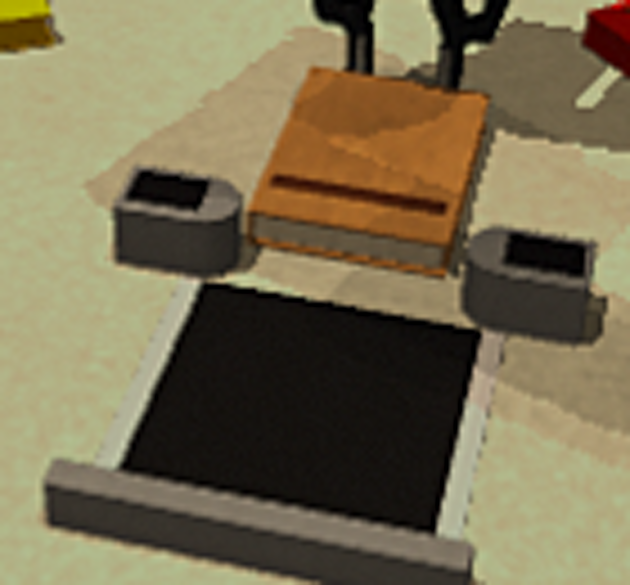

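The leading end is at the post mouth. Book top corners are (252,211), (450,247), (488,96), (312,70). I'll check the clearance on each side before entering.

```bash
python3 - <<'E'
from h import *
f=lambda p:np.array(p)/4.5+[260-.39,180-.39]
q=[(252,211),(450,247),(488,96),(312,70)]
from4(f(q));print([gf(p) for p in ground("side",f(q),.024)])
Q=ground("side",f([(241,205),(464,260)]),.04);print("tips",[gf(q) for q in Q])
# overlay expected geometry of gate (frame as measured by top)
pts=[(-.0,-.06,.04),(0,.06,.04),(0,-.06,0),(0,.06,0),(.02,-.075,0),(.02,.075,0),(.19,-.095,.03),(.19,.095,.03)]
w=[list(O+a*u+b*v)+[z] for a,b,z in pts];print(((project("side",w)-[260-.39,180-.39])*4.5).round(0))
E
```

```text
book [ 0.488  -0.0602] gate [-0.0865 -0.0047] rel ang -0.001 size 0.1477 0.1078
[array([-0.0141, -0.0588]), array([-0.0112,  0.0493]), array([-0.1605,  0.049 ]), array([-0.1603, -0.0583])]
tips [array([ 0.0028, -0.0607]), array([0.0177, 0.0597])]
[[244. 202.]
 [470. 239.]
 [243. 261.]
 [463. 299.]
 [206. 279.]
 [486. 328.]
 [ 61. 455.]
 [484. 537.]]
```

Side gaps are about 3 mm and 8 mm. I steer about 2 mm back and go on through.

Emit:
{"method": "send_rows", "body": {"commands": [{"delta_pos":[0.03,0.7,0],"yaw":0.005},{"delta_pos":[0.03,0.7,0],"yaw":0.003},{"delta_pos":[0.03,0.7,0],"yaw":0},{"delta_pos":[0.06,0.7,0],"yaw":0},{"delta_pos":[0.09,0.7,0],"yaw":0},{"delta_pos":[0.09,0.7,0],"yaw":0},{"delta_pos":[0.09,0.7,0],"yaw":0}]}}

```text
t: 10.32
tcp_pos: [0.4782, -0.0951, 0.009]
tool_rot: [0.753, 0.658, -0.008, -0.005]
force: [-0.6, -2.7, 1.2]
finger_gap: 0.499
```

```bash
python3 - <<'E'
from h import *
report()
a=manip.snapshot("side");cv2.imwrite("pics/s6.png",cv2.resize(a[180:310,260:400],None,fx=4.5,fy=4.5,interpolation=cv2.INTER_CUBIC))
E
```

```text
t 10.325 tcp [ 0.4782 -0.0951  0.009 ] gate [-0.1224  0.0004] toolx 1.437 F [-0.6 -2.7  1.2]
top book [ 0.8339 -0.8918] gate [-0.8659 -0.4561] rel ang 1.676 (15.794772148132324, 108.4650650024414) 101
```

View pics/s6.png

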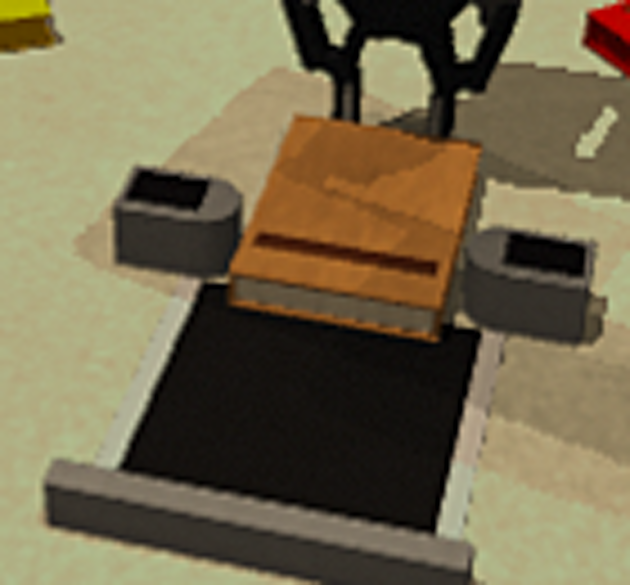

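The book is in the gap and square, with its leading end on the pad and both sides clear. Now I continue toward the stop.

Emit:
{"method": "send_rows", "body": {"commands": [{"delta_pos":[0.1,0.7,0],"yaw":0},{"delta_pos":[0.1,0.7,0],"yaw":0},{"delta_pos":[0.1,0.7,0],"yaw":0},{"delta_pos":[0.1,0.7,0],"yaw":0},{"delta_pos":[0.1,0.7,0],"yaw":0},{"delta_pos":[0.1,0.7,0],"yaw":0},{"delta_pos":[0.1,0.7,0],"yaw":0},{"delta_pos":[0.1,0.7,0],"yaw":0},{"delta_pos":[0.1,0.7,0],"yaw":0}]}}

```text
t: 11.55
tcp_pos: [0.487, -0.0275, 0.0089]
tool_rot: [0.753, 0.658, -0.009, -0.006]
force: [0.1, -2.5, 1.0]
finger_gap: 0.499
```

```bash
python3 - <<'E'
from h import *
s=manip.sense();print(gf(s['tcp_pos']),s['tcp_pos'],s['force'],2*np.arctan2(s['tool_rot'][1],s['tool_rot'][0]))
E
```

```text
[-0.0542  0.0005] [ 0.4869996  -0.02746833  0.00888603] [ 0.10084303 -2.46747633  1.0489539 ] 1.4374962565293248
```

Emit:
{"method": "send_rows", "body": {"commands": [{"delta_pos":[0.1,0.7,0],"yaw":0},{"delta_pos":[0.1,0.7,0],"yaw":0},{"delta_pos":[0.1,0.7,0],"yaw":0},{"delta_pos":[0.1,0.7,0],"yaw":0},{"delta_pos":[0.1,0.7,0],"yaw":0},{"delta_pos":[0.1,0.7,0],"yaw":0},{"delta_pos":[0.1,0.7,0],"yaw":0},{"delta_pos":[0.1,0.7,0],"yaw":0},{"delta_pos":[0.06,0.4,0],"yaw":0}]}}

```text
t: 12.68
tcp_pos: [0.4956, 0.0371, 0.0088]
tool_rot: [0.752, 0.659, -0.009, -0.007]
force: [-0.2, -2.3, 1.2]
finger_gap: 0.503
```

```bash
python3 - <<'E'
from h import *
s=manip.sense();print(gf(s['tcp_pos']),s['tcp_pos'],s['force'],2*np.arctan2(s['tool_rot'][1],s['tool_rot'][0]))
a=manip.snapshot("side");cv2.imwrite("pics/s7.png",cv2.resize(a[180:310,260:400],None,fx=4.5,fy=4.5,interpolation=cv2.INTER_CUBIC))
E
```

```text
[0.0109 0.0004] [0.49558251 0.03708577 0.00884283] [-0.21958163 -2.25092966  1.23660847] 1.438116848106029
```

View pics/s7.png

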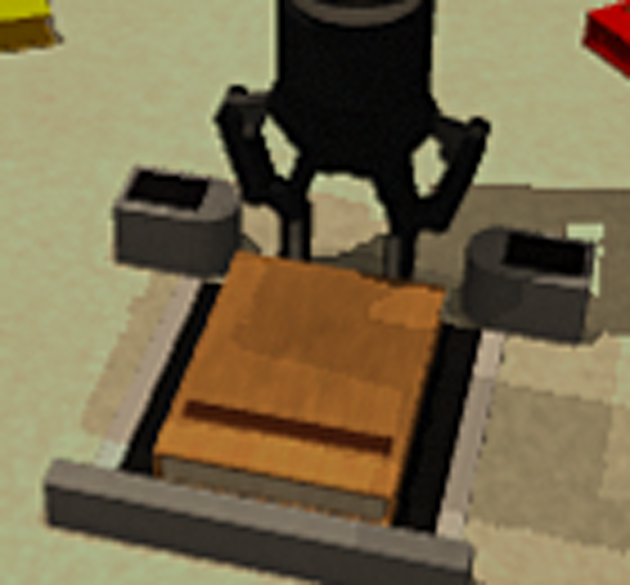

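The book is through the posts and square, still about 15–20 mm short of the bar. I finish in small steps and watch the force.

Emit:
{"method": "send_rows", "body": {"commands": [{"delta_pos":[0.05,0.4,0],"yaw":0},{"delta_pos":[0.05,0.4,0],"yaw":0},{"delta_pos":[0.05,0.4,0],"yaw":0},{"delta_pos":[0.03,0.25,0],"yaw":0}]}}

```text
t: 13.22
tcp_pos: [0.4974, 0.0526, 0.0088]
tool_rot: [0.753, 0.658, -0.009, -0.007]
force: [-0.0, -2.5, 1.0]
finger_gap: 0.5
```

Emit:
{"method": "send_rows", "body": {"commands": [{"delta_pos":[0.03,0.25,0],"yaw":0}]}}

```text
t: 13.35
tcp_pos: [0.4977, 0.0552, 0.0088]
tool_rot: [0.753, 0.658, -0.009, -0.007]
force: [0.3, -3.1, 0.9]
finger_gap: 0.5
```

Emit:
{"method": "send_rows", "body": {"commands": [{"delta_pos":[0.03,0.25,0],"yaw":0}]}}

```text
t: 13.48
tcp_pos: [0.4979, 0.0578, 0.0088]
tool_rot: [0.753, 0.658, -0.009, -0.007]
force: [-2.3, -8.8, 2.0]
finger_gap: 0.504
```

Emit:
{"method": "send_rows", "body": {"commands": [{"delta_pos":[0.02,0.15,0],"yaw":0}]}}

```text
t: 13.6
tcp_pos: [0.4976, 0.0581, 0.0088]
tool_rot: [0.752, 0.659, -0.01, -0.007]
force: [-2.9, -16.0, 2.6]
finger_gap: 0.5
```

Emit:
{"method": "send_rows", "body": {"commands": [{"delta_pos":[-0.1,-0.8,0],"yaw":0},{"delta_pos":[-0.1,-1.0,0],"yaw":0},{"delta_pos":[0,0,4],"yaw":0},{"delta_pos":[0,0,5],"yaw":0},{"delta_pos":[0,-3,5],"yaw":0},{"delta_pos":[0,-6,1],"yaw":0},{"delta_pos":[0,-6,0],"yaw":0},{"delta_pos":[0,-6,0],"yaw":0},{"delta_pos":[0,-6,0],"yaw":0},{"delta_pos":[0,0,0],"yaw":0}]}}

```text
t: 14.85
tcp_pos: [0.4938, -0.2393, 0.1629]
tool_rot: [0.753, 0.658, -0.009, -0.006]
force: [0.7, 0.8, -0.4]
finger_gap: 0.498
```

```bash
python3 - <<'E'
from h import *
a=manip.snapshot("top");report(a);b=manip.snapshot("side")
A=cv2.resize(a[130:250,190:330],(600,514),interpolation=cv2.INTER_CUBIC)
cv2.imwrite("pics/t8.png",A)
cv2.imwrite("pics/s8.png",cv2.resize(b[180:310,260:400],None,fx=4.5,fy=4.5,interpolation=cv2.INTER_CUBIC))
E
```

```text
t 14.9 tcp [ 0.493  -0.2367  0.1625] gate [-0.2608 -0.0327] toolx 1.439 F [ 0.6 -0.7  0.5]
top book [0.5095 0.1415] gate [0.1163 0.0003] rel ang 0.001 (148.5747833251953, 111.4979019165039) 2210
```

View pics/t8.png

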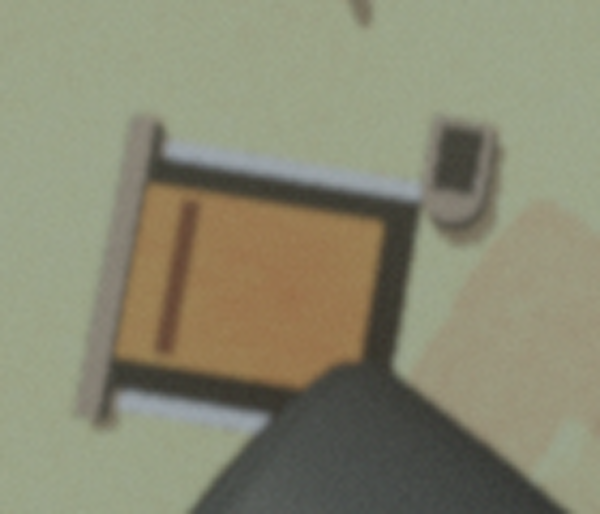

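The book lies flush against the bar (edge from (150,183) to (117,360)), square and wholly on the black pad. The measured pose is gate x 0.116, y 0.000, skew 0.001 rad. The hand is clear at z 0.16, so I hand the job in.

```bash
python3 -c "
from station import manip
print(manip.sign_off())"
```

```text
the job is handed in; nothing more can be done
None
```

The orange book is checked in. I pushed it flat with the half-open fingertips: first on its far long side, to square it and bring it to the centreline, then on its trailing end through the posts to the stop bar.

**Last checks (top camera, hand lifted clear):**
- The book is at gate x ≈ 0.116 m, y ≈ 0.000, skew ≈ 0.001 rad. It lies flush against the bar and wholly on the pad.
- The push force rose from about 2.5 N to 16 N at the bar, so the book is seated.
- Sign-off was at about 15 s; it gives no verdict.

**What disagreed or wasn't checked:**
- The two cameras differed by about 2 mm across the gap.
- The arm hid part of the book in some top pictures, including a corner of it in the last one; the automatic fit failed in the earlier ones, so I read those poses by hand.
- I did not re-measure the mug, stamp, atlas and tape at the end. The arm was never sent near them.

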